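# Set an exhaust bypass valve against a setting bar

## Robot

A 7-joint arm with a two-finger parallel gripper is mounted at the origin on the work surface. World frame = base frame: x ahead of the robot, y to its left, z up, the work surface at z = 0. Lengths are in m, angles in degrees, forces in N, time in s.
With the tool pointing down it reaches from about 0.425 to 0.875 m from the base axis. Payload 4.7 kg.
Tool frame: the origin (TCP) lies on the centre line of the jaws, within the pads' length; the fingertips stand 17 mm ahead of it and the grasp point (between the pads) lies 2 mm behind it; z points along the fingers, y is the line along which they close (so a half turn about z gives the same grasp; the last joint's range is limited). The gripper opens to 87 mm and grips with 3 to 60 N. Pads are 19 mm wide; open, the fingers measure 117 mm over their backs; the gripper's body (75 mm by 190 mm) begins 51 mm behind the grasp point.
Start: joints at [69.735, 18.392, -4.016, 83.108, 1.295, 78.541, -3.26], TCP at [0.234, -0.607, 0.24] pointing down, gripper open.
Joint ranges: [-163.93, 163.93], [-17.29, 119.83], [-79.2, 71.16], [3.27, 140.29], [-89.18, 269.18], [5.43, 117.66], [-154.24, 154.24]. Speed limits (degrees/s): [147.25, 147.25, 180, 180, 180, 180, 180].

## Interface

Orientations are given as [roll, pitch, yaw] about the fixed x, y, z axes, in that order (R = Rz(yaw) Ry(pitch) Rx(roll)).
In Python, from cell import env, read_camera gives the robot as it stands.
- The arm moves only by the shell command python3 -m jog 'ROWS' [FORCE]. ROWS is JSON, a list of rows, each a list of 5 numbers: the opening, from 0 (shut) to 1 (fully open), then the shift along the tool's x, y, z each as a share of 0.02 m, from -1 to 1, then the turn about the tool's z as a share of 45 degrees, from -1 to 1. In form: [[gripper, x, y, z, yaw], ...]. A call has 1 to 12 rows; each row shifts and turns the commanded pose from where the row before left it, along the tool's axes as they then stand; what a row does not reach is not made up. A row lasts 1/12 s, in which the tool goes at most 41.7 mm and 7.16 degrees, less where a joint would pass 70% of its speed; a pose out of reach is approached as far as the arm can. A call with a number of a shift or a turn outside -1 to 1 is refused whole. A call with a gripper value outside its range is refused whole. The fingers move at their own pace and stop on an object; FORCE is the grip in N (left out, the last holds). Time passes only in rows, so rows that do not move let the fingers close. It gives the time, the measured TCP pose, the force, the opening and the grip force at its end, in the units of the state.
- env.get_obs(): the state, without advancing time (a new reading comes with each control period).
- read_camera(name): name is "scene" or "top" or "wrist"; returns a dict with "color" (480x640x3 uint8, red, green, blue), "range_z" (480x640 float32, m along the optical axis (not along the pixel's ray), 0 where there is no reading), "mtx" (3x3 intrinsics, pixels), "world_from_camera" (4x4, takes a point from camera to world coordinates); the wrist camera has in their place "T_tool_cam" (4x4, takes a point from camera to tool coordinates, whose origin is the TCP and whose axes are the flange's). Camera axes: x right, y down, z forward; pixel columns grow to the right and rows downward; lengths in m; the calibration is good to about 2 mm. A picture is of the moment at which its call begins: read the wrist's pose just before it.
- env.sign_off(): hands the job in; it is judged then, once.
The state is a dict: "time_s": time; "qpos": joint angles; "joint_velocities": joint speeds; "effort": joint torques, N m; "tool_pos": TCP position; "tool_rot": TCP orientation; "force": force on the tool from outside, world axes, zero at the start; "wrist_torque": the same for the moment, N m; "grip_width": finger opening in m; "grasp_force": force on a finger pad.
Only numpy, scipy, OpenCV 4.12 (cv2) and the standard library are available. Lean on these libraries where they do the work, as an engineer would, in place of code of your own. Each camera call takes 0.05 s, during which the arm holds its last target. There are 200 camera calls.

## Task

Set the opening of the exhaust bypass valve with the setting bar: draw the bar out of its holder, stand it on the bench with its long side flush against the stop bar, steel end in under the pipe until it meets the foot of the valve, and let go of it. Then swing the valve's lever gently round until it just nips the setting bar against the stop along its length, and leave it so, with the bar still home and flush. Do not disturb the pipe elbow, the bin or the spray can.

Things in the scene. Friction and masses are not known exactly. Their poses are not given: they have to be found in the camera images.
- valve: Fixed steel exhaust branch with valve. Origin on the bench on the upright stem axis, z up, x the lever's mean direction. Round foot of radius 34 mm, 30 mm high; tower above it to 134 mm. A level 50 mm pipe runs along y over x = 30 to 80 mm, y = -230 to 40 mm, its underside 62 mm and top 112 mm above the bench; saddle at y = -195 mm.
- lever: The valve's lever, an aluminium bar 20 mm wide, 8 to 26 mm above the bench, 30 to 175 mm from the stem axis. Origin on the bench on the stem axis, x along the lever's middle to its free end, z up. Turns about z with stiff friction (0.3 N m), stays where left, starts swung away to the stop's +y side. Can be pushed round with shut fingertips.
- lever_end (a point): Point in the lever, mid-width and mid-height, 150 mm from the stem axis and 17 mm above the bench: a good place to push.
- stop: Fixed straight dark steel bar bolted down at a varying angle. Origin on the bench on the stem axis, x outwards along the stop, z up. Spans x = 40 to 140 mm, y = -48 to -30 mm, 25 mm high; working face y = -30 mm, facing +y; 6 mm foot plate behind it to y = -88 mm. With the bar flush on the face and nipped, the lever points along the stop's x: the set opening.
- bar: Loose setting bar, 0.3 kg, 185 mm long, 20 mm thick all along. Steel end x = 0 to 105 mm, 30 mm high; black handle x = -80 to 0, 40 mm high. Origin mid-thickness on the underside where they meet; x to the steel end, z up. Starts with handle and about 15 mm of steel in the holder. Home: it points along the stop's -x, middle at stop y = -20 mm, end face at stop x = 33 mm.
- bar_tip (a point): Middle of the bottom edge of the setting bar's steel end face (bar x = 105 mm, z = 0).
- bar_handle (a point): Middle of the setting bar's handle, 20 mm above its underside (bar x = -45 mm): where to hold it to slide its steel end in under the pipe.
- holder: Fixed grey steel sheath on the bench, open at one end and below, 100 mm long, 38 mm wide, 55 mm high, inside 26 mm wide and 50 mm high. Origin on the bench in the middle of its mouth, x pointing out of the mouth: the bar is drawn out along x.
- elbow: Bystander: loose steel pipe elbow lying flat, 50 mm tube, legs 100 mm (x) and 90 mm (y) from its corner; origin under the corner, on the bench.
- bin: Bystander: loose open yellow bin 160 x 220 x 60 mm; origin under its middle.
- spray: Bystander: loose upright grey can, 60 mm across, 160 mm high; origin under its middle.
Not all that is in view belongs to the job. There is more than one size of the bar; the one meant has the size given above. There is more than one size of the stop; the one meant has the size given above.

How it is judged:
By the outcome, as a careful person would: the job done as asked, in the order asked, and still so for the second after the job is handed in, with the robot touching nothing.
It also fails if it takes over 72 s, if anything falls off the work surface, if the arm or the gripper's body presses on something with over 40 N, if the wrist force passes 120 N, or if a joint passes its speed limit or range.

## Working session

There is one attempt and no reset: what is moved stays moved. The work goes in short steps, Python scripts to look and compute and a shell command to move; the robot and the scene stay as the last step left them, time stands still between calls to the robot, and variables do not carry over. Pictures are saved under pics/ and viewed, at most 10 in all, crops included, and the job is handed in when it is done.

```bash
ls; mkdir -p pics; python3 - <<'E'
from cell import env, read_camera
import cv2,numpy as np
o=env.get_obs()
print({k:np.round(v,3).tolist() for k,v in o.items()})
for n in("top","scene"):
    r=read_camera(n); np.savez(f"pics/{n}0.npz",**r)
    cv2.imwrite(f"pics/{n}0.png",r["color"][:,:,::-1]); print(r["mtx"],r["world_from_camera"])
E
```

```text
pics
{'time_s': 0.0, 'qpos': [69.736, 18.441, -4.015, 83.175, 1.295, 78.541, -3.259], 'joint_velocities': [0.027, -0.005, 0.057, 0.028, 0.116, 0.017, 0.017], 'effort': [-0.0, -49.128, -0.404, -31.253, -0.064, 0.044, 0.0], 'tool_pos': [0.233, -0.606, 0.238], 'tool_rot': [-179.888, 0.006, 21.074], 'force': [-0.954, 0.28, -0.008], 'wrist_torque': [0.029, -0.014, -0.029], 'grasp_force': 0.0, 'grip_width': 0.087}
[[551.23869584   0.         327.12051948]
 [  0.         551.23869584 231.39634808]
 [  0.           0.           1.        ]] [[-3.77568695e-03 -9.81678827e-01  1.90505708e-01  2.77942045e-01]
 [-9.99873623e-01  7.64100119e-04 -1.58793609e-02 -3.98080195e-03]
 [ 1.54428669e-02 -1.90541588e-01 -9.81557651e-01  1.20809583e+00]
 [ 0.00000000e+00  0.00000000e+00  0.00000000e+00  1.00000000e+00]]
[[515.86571533   0.         318.41110074]
 [  0.         515.86571533 237.15947979]
 [  0.           0.           1.        ]] [[-0.84632558  0.3384563  -0.41131539  1.06964898]
 [ 0.53225925  0.5675142  -0.62819401  0.80089507]
 [ 0.0208111  -0.75058308 -0.66044828  0.9340937 ]
 [ 0.          0.          0.          1.        ]]
```

View pics/top0.png

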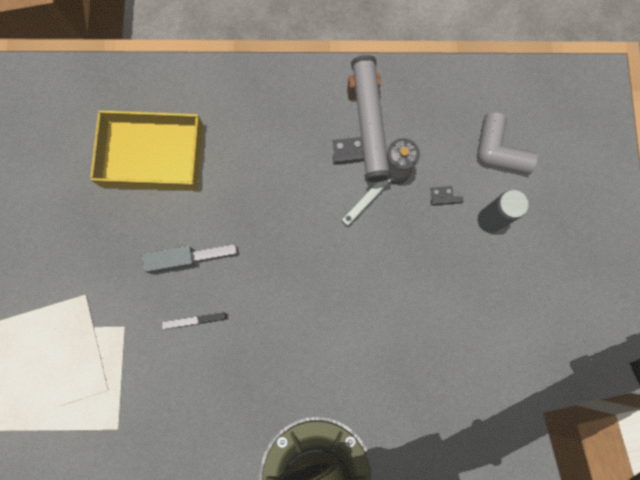

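View pics/scene0.png

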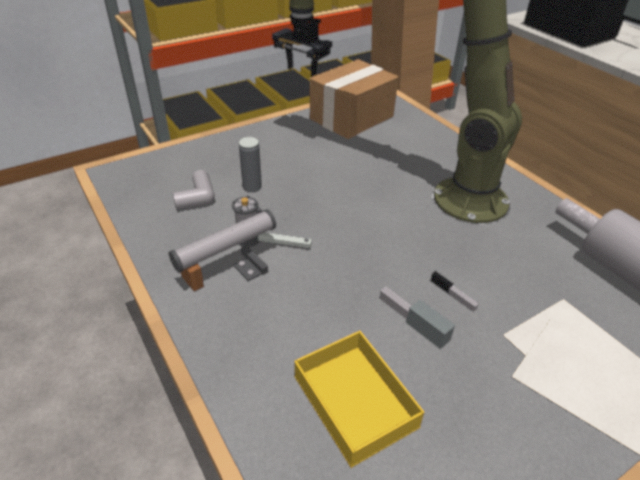

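Top view: a large bar in its grey holder at (145–236, 258) and a small loose bar at (162–227, 320). There is a stop with foot plate partly under the pipe at (333–365, 150) and a small one at (431–462, 196). The valve is at about (402, 160), and the lever free end at (348, 222). The large bar in the holder and the stop next to the pipe fit the description. I'll confirm both with enlarged crops.

```bash
cat > h.py <<'E'
import numpy as np,cv2
def load(n): return dict(np.load(f"pics/{n}.npz"))
def ray(r,uv,z,T=None):
    T=r["world_from_camera"] if T is None else T
    uv=np.atleast_2d(uv).astype(float)
    d=np.c_[uv,np.ones(len(uv))]@np.linalg.inv(r["mtx"]).T@T[:3,:3].T
    c=T[:3,3]; return (c+d*((z-c[2])/d[:,2])[:,None])
def cloud(r,T=None):
    T=r["world_from_camera"] if T is None else T
    v,u=np.mgrid[:480,:640]; d=r["range_z"]
    p=np.stack([u*d,v*d,d],-1)@np.linalg.inv(r["mtx"]).T
    return p@T[:3,:3].T+T[:3,3]
E
python3 - <<'E'
from h import *
r=load("top0"); c=np.ascontiguousarray(r["color"][:,:,::-1])
a=cv2.resize(c[230:340,130:250],None,fx=3.3,fy=3.3,interpolation=cv2.INTER_CUBIC)
b=cv2.resize(c[110:235,320:475],None,fx=2.6,fy=2.6,interpolation=cv2.INTER_CUBIC)
H=max(a.shape[0],b.shape[0]); f=lambda i:cv2.copyMakeBorder(i,0,H-i.shape[0],0,0,0)
cv2.imwrite("pics/crop.png",np.hstack([f(a),f(b)]))
P=cloud(r)
for n,uv in dict(holder=(168,258),steel=(215,252),small=(195,321),tower=(404,152),lev=(360,208),stop=(340,150),s2=(441,195),pipe=(370,120),spray=(514,204),bench=(300,300)).items(): print(n,P[uv[1],uv[0]].round(3))
print(ray(r,[(348,222),(385,182)],.026).round(3), ray(r,[(236,249),(192,254),(163,324),(227,316)],.03).round(3))
E
```

```text
holder [0.445 0.312 0.054]
steel [0.462 0.219 0.027]
small [0.315 0.258 0.021]
tower [ 0.653 -0.18   0.132]
lev [ 0.56  -0.096  0.025]
stop [ 0.7   -0.054  0.008]
s2 [ 0.595 -0.281  0.004]
pipe [ 0.732 -0.114  0.107]
spray [ 0.536 -0.389  0.159]
bench [ 0.36   0.036 -0.001]
[[ 0.528 -0.069  0.026]
 [ 0.619 -0.152  0.026]] [[0.468 0.174 0.03 ]
 [0.457 0.268 0.03 ]
 [0.309 0.322 0.03 ]
 [0.325 0.189 0.03 ]]
```

View pics/crop.png

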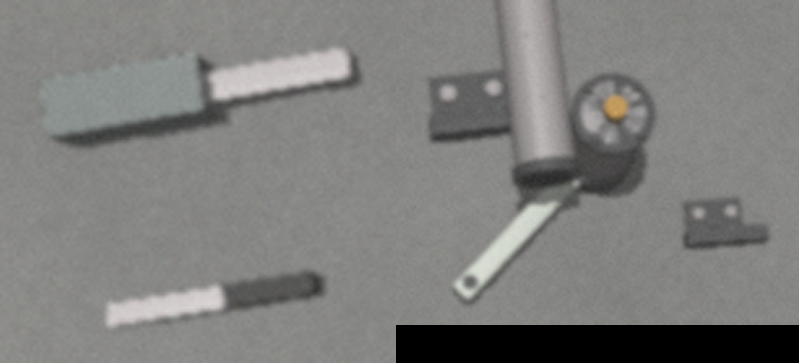

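The crop confirms it. The upper bar has a roughly 95 mm pale steel end sticking out of the holder (236, 249), while the lower one is only about 135 mm long overall, so it's the decoy. The stop beside the pipe is the big one; the one at (446, 195) is smaller. Next I'll move over the stop area for a wrist view.

```bash
python3 -m jog '[[1,1,-0.86,-0.15,0],[1,1,-0.86,-0.15,0],[1,1,-0.86,-0.15,0],[1,1,-0.86,-0.15,0],[1,1,-0.86,-0.15,0],[1,1,-0.86,-0.15,0],[1,1,-0.86,-0.15,0],[1,1,-0.86,-0.15,0],[1,1,-0.86,-0.15,0],[1,1,-0.86,-0.15,0],[1,1,-0.86,-0.15,0],[1,1,-0.86,-0.15,0]]'
python3 -m jog '[[1,1,-0.86,-0.15,0],[1,1,-0.86,-0.15,0],[1,1,-0.86,-0.15,0],[1,1,-0.86,-0.15,0],[1,1,-0.86,-0.15,0],[1,1,-0.86,-0.15,0],[1,1,-0.86,-0.15,0],[1,1,-0.86,-0.15,0],[1,1,-0.86,-0.15,0],[1,1,-0.86,-0.15,0],[1,1,-0.86,-0.15,0],[1,1,-0.86,-0.15,0]]'
python3 -m jog '[[1,0,0,0,0.15],[1,0,0,0,0.15],[1,0,0,0,0.15],[1,0,0,0,0.15],[1,0,0,0,0.15],[1,0,0,0,0.15],[1,0,0,0,0.15],[1,0,0,0,0.15],[1,0,0,0,0.15],[1,0,0,0,0.15],[1,0,0,0,0.15],[1,0,0,0,0]]'
```

```text
time_s: 1.1
tool_pos: [0.3836, -0.3263, 0.2753]
tool_rot: [-180.0, 0.0, 21.1]
force: [0.9, 0.1, -0.9]
grip_width: 0.087
grasp_force: 0.0
time_s: 2.1
tool_pos: [0.5333, -0.0476, 0.3114]
tool_rot: [-180.0, 0.0, 21.1]
force: [1.1, 0.5, 0.4]
grip_width: 0.0872
grasp_force: 0.0
time_s: 3.1
tool_pos: [0.5329, -0.0488, 0.3111]
tool_rot: [180.0, 0.0, -53.3]
force: [-1.2, 0.3, 0.0]
grip_width: 0.0866
grasp_force: 0.0
```

```bash
python3 -m jog '[[1,0,0,0,-0.15],[1,0,0,0,-0.15],[1,0,0,0,-0.15],[1,0,0,0,-0.15],[1,0,0,0,-0.15],[1,0,0,0,-0.15],[1,0,0,0,-0.15],[1,0,0,0,-0.15],[1,0,0,0,-0.15],[1,0,0,0,-0.15],[1,0,0,0,-0.15],[1,0,0,0,-0.15]]'
python3 -m jog '[[1,0,0,0,-0.15],[1,0,0,0,-0.15],[1,0,0,0,-0.15],[1,0,0,0,-0.15],[1,0,0,0,-0.15],[1,0,0,0,-0.15],[1,0,0,0,-0.15],[1,0,0,0,-0.15],[1,0,0,0,-0.15],[1,0,0,0,-0.15],[1,0,0,0,0]]'
cat >> h.py <<'E'
def wrist(name):
    from cell import env, read_camera
    from scipy.spatial.transform import Rotation as Ro
    o=env.get_obs(); r=read_camera("wrist")
    T=np.eye(4); T[:3,:3]=Ro.from_euler("xyz",o["tool_rot"],degrees=True).as_matrix(); T[:3,3]=o["tool_pos"]
    r["world_from_camera"]=T@r["T_tool_cam"]
    np.savez(f"pics/{name}.npz",**r); cv2.imwrite(f"pics/{name}.png",r["color"][:,:,::-1])
    return r
E
python3 - <<'E'
from h import *
r=wrist("w1"); print(r["T_tool_cam"].round(3),r["mtx"].round(1))
from cell import env
print(env.get_obs()["qpos"])
E
```

```text
time_s: 4.1
tool_pos: [0.533, -0.0488, 0.3112]
tool_rot: [-180.0, 0.0, 28.4]
force: [-0.5, 0.2, 0.5]
grip_width: 0.0869
grasp_force: 0.0
time_s: 5.02
tool_pos: [0.533, -0.0488, 0.3112]
tool_rot: [-180.0, -0.0, 95.7]
force: [-0.0, 0.2, 0.2]
grip_width: 0.0871
grasp_force: 0.0
[[ 0.001 -0.963 -0.269  0.073]
 [ 1.     0.001  0.     0.   ]
 [ 0.    -0.269  0.963 -0.145]
 [ 0.     0.     0.     1.   ]] [[428.8   0.  317.7]
 [  0.  428.8 230.3]
 [  0.    0.    1. ]]
[ 38.18209742   5.05980531 -37.96281363  91.82500521   3.124564
  84.21789968   5.341571  ]
```

View pics/w1.png

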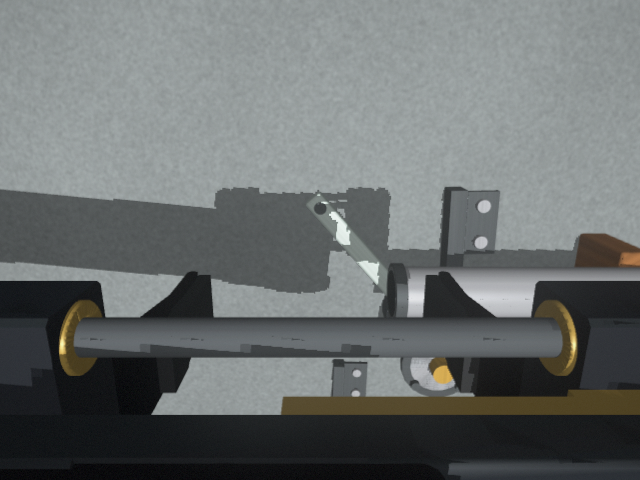

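The wrist view shows the stop at (443–499, 187–265), with its raised dark bar in the left column and the foot plate with bolts on the right. The lever runs from (318, 200) to (385, 285), and the pipe end is at (395, 290).

```bash
python3 - <<'E'
from h import *
r=load("w1"); P=cloud(r); g=r["color"].astype(int).mean(2)
def rect(m,z,lab):
    uv=np.argwhere(m)[:,::-1]; w=ray(r,uv,z)[:,:2]
    b=cv2.minAreaRect((w*1000).astype(np.float32)); print(lab,len(uv),np.round(b[0],1),np.round(b[1],1),round(b[2],1)); print(cv2.boxPoints(b).round(1).tolist())
box=np.zeros((480,640),bool); box[180:262,430:510]=1
for z in (0.012,0.016): 
    m=box&(P[...,2]>z)&(P[...,2]<.034); rect(cv2.morphologyEx(m.astype(np.uint8),cv2.MORPH_OPEN,np.ones((3,3)))>0,.025,"stop")
m2=box&(P[...,2]>.003)&(P[...,2]<.034); print("ht",[round(float(np.median(P[190:262,u,2])),3) for u in range(438,504,4)])
# face edge per row by intensity
for v in range(190,262,10): print(v,g[v,436:474].astype(int).tolist())
box[:]=0; box[185:290,300:390]=1
m=box&(P[...,2]>.017)&(P[...,2]<.035); rect(cv2.morphologyEx(m.astype(np.uint8),cv2.MORPH_OPEN,np.ones((3,3)))>0,.026,"lever")
# tower top, from top view
r=load("top0"); P=cloud(r); m=(P[...,2]>.118)&(P[...,2]<.15); m[:,:380]=0;m[:130]=0;m[190:]=0;m[:,430:]=0
uv=np.argwhere(m)[:,::-1]; c=cv2.minEnclosingCircle(uv.astype(np.float32)); print(c, ray(r,[c[0]],.134))
E
```

```text
stop 1496 [679.3 -76.2] [21.4 78.9] 6.9
[[664.0, -38.29999923706055], [673.5, -116.5999984741211], [694.7000122070312, -114.0], [685.2000122070312, -35.70000076293945]]
stop 1411 [679.9 -76.6] [20.4 77.9] 6.8
[[665.2000122070312, -39.099998474121094], [674.4000244140625, -116.5], [694.5999755859375, -114.0], [685.5, -36.70000076293945]]
ht [-0.0, 0.002, 0.017, 0.025, 0.025, 0.025, 0.025, 0.006, 0.006, 0.006, 0.006, 0.006, 0.006, 0.006, 0.005, 0.0, -0.0]
190 [156, 156, 156, 157, 156, 156, 157, 111, 73, 57, 54, 56, 57, 58, 59, 67, 71, 73, 73, 73, 72, 73, 73, 74, 74, 74, 74, 76, 76, 77, 78, 99, 130, 134, 130, 131, 132, 131]
200 [162, 158, 157, 155, 153, 121, 109, 88, 63, 55, 55, 55, 56, 56, 68, 103, 112, 110, 110, 110, 112, 110, 110, 109, 107, 107, 108, 107, 107, 107, 105, 97, 106, 110, 107, 109, 108, 107]
210 [158, 159, 158, 159, 160, 114, 93, 67, 55, 55, 54, 54, 53, 53, 96, 109, 110, 112, 112, 111, 110, 109, 108, 107, 105, 106, 107, 108, 106, 104, 105, 107, 110, 107, 108, 107, 107, 108]
220 [162, 158, 152, 153, 155, 111, 74, 57, 53, 54, 53, 53, 55, 84, 108, 109, 109, 111, 111, 110, 10
[... 388 characters left out ...]
6, 107, 106, 105, 103, 100, 105, 106, 104, 105, 106, 105, 92, 75, 75]
250 [93, 92, 92, 93, 80, 57, 52, 51, 50, 52, 52, 75, 104, 107, 107, 107, 108, 107, 108, 107, 104, 104, 107, 106, 105, 105, 102, 111, 105, 103, 75, 65, 64, 66, 73, 76, 82, 83]
260 [91, 92, 92, 89, 63, 51, 52, 51, 51, 50, 55, 64, 65, 64, 65, 66, 64, 65, 65, 63, 65, 65, 63, 66, 64, 64, 65, 80, 89, 94, 95, 96, 94, 90, 90, 93, 89, 91]
lever 2164 [ 574.4 -105.6] [ 20.7 129. ] 46.7
[[520.4000244140625, -68.9000015258789], [614.2999877929688, -157.3000030517578], [628.5, -142.3000030517578], [534.5999755859375, -53.79999923706055]]
((403.5711364746094, 153.25494384765625), 16.14213752746582) [[ 0.64913785 -0.17840074  0.134     ]]
```

```bash
python3 - <<'E'
from h import *
r=load("w1"); P=cloud(r); g=r["color"].astype(float).mean(2); g=cv2.GaussianBlur(g,(1,5),0)
pts=[]
for v in range(198,256,3):
    row=g[v,436:474]; i=np.argmax((row[:-1]<80)&(row[1:]>=80)&(np.arange(37)>8)); pts.append((436+i+(80-row[i])/(row[i+1]-row[i]),v))
w=ray(r,pts,.025)[:,:2]
vx,vy,x0,y0=cv2.fitLine(w.astype(np.float32),cv2.DIST_HUBER,0,1e-4,1e-4).ravel()
if vy<0: vx,vy=-vx,-vy
d=np.array([vx,vy]); n=np.array([vy,-vx])  # candidates; +y of stop is 90 ccw of x: (-vy,vx)
ny=np.array([-vy,vx]); print("dir",d,np.degrees(np.arctan2(vy,vx)),"res mm",((w-[x0,y0])@ny*1000).round(1))
# end column: transition rows at columns 453..462
for u in range(453,464,3): print(u, g[180:204,u].astype(int))
S=np.array([.6491,-.1784]); f=np.array([x0,y0])
print("stem->face offset along ny mm",(f-S)@ny*1000, "(expect -30)")
for e in [(451.,198.),(457,198)]: print("end x along", (ray(r,[e],.025)[0,:2]-S)@d*1000)
# lever line meets
L=np.array([np.mean([[.5204,-.0689],[.5346,-.0538]],0),np.mean([[.6143,-.1573],[.6285,-.1423]],0)]); print("lever end dist",np.linalg.norm(L-S,axis=1),"ang",np.degrees(np.arctan2(*(L[0]-L[1])[::-1])))
print("edge samples",w[[0,-1]])
E
```

```text
dir [-0.1204768   0.99271613] 96.919624 res mm [ -0.1  -0.    0.1   0.1  -0.   -0.1  -0.1   0.1   0.1   0.   -0.1  -0.1
   0.    0.1   0.1  -0.   -0.1  -0.    0.1 -17.9]
453 [156 159 161 161 158 146 118  86  68  68  80  96 107 110 110 110 109 109
 110 110 110 110 111 111]
456 [157 158 160 160 158 145 116  84  67  67  80  97 108 112 112 112 112 112
 112 112 112 112 111 111]
459 [154 157 160 161 157 142 114  83  67  68  81  97 107 110 110 110 110 109
 109 109 108 108 108 108]
462 [150 153 157 160 161 157 141 112  83  72  80  95 105 107 107 107 108 107
 107 108 107 107 106 107]
stem->face offset along ny mm -35.60631427993634 (expect -30)
end x along 126.96134475033233
end x along 126.83257906425999
lever end dist [0.1687817 0.0398152] ang 136.7119225134583
edge samples [[ 0.66921986 -0.0480531 ]
 [ 0.6944195  -0.10730989]]
```

```bash
python3 - <<'E'
from h import *
r=load("w1")
a=np.radians(96.92); d=np.array([np.cos(a),np.sin(a)]); ny=np.array([-d[1],d[0]])
Q=ray(r,[(451.2,190.7)],.025)[0,:2]; S=Q-140*d/1000+.030*ny
L0=np.array([.5275,-.06135]); b=np.radians(136.7); u=np.array([np.cos(b),np.sin(b)])
print("Q",Q,"S",S,"lever len",(L0-S)@u,"off",(L0-S)@np.array([-u[1],u[0]]))
def st(x,y): return (S+x*d+y*ny).round(4)
print("bar origin",st(.138,-.02),"handle",st(.183,-.02),"tip",st(.033,-.02))
# bar and holder from top image
t=load("top0"); P=cloud(t); z=P[...,2]
m=(z>.018)&(z<.042); k=np.zeros_like(m); k[235:275,196:245]=1; m&=k
for nm,mm,h in(("steel",m,.03),("holder",(z>.046)&(z<.065),.055)):
    if nm=="holder": mm=mm.copy(); mm[:235]=0; mm[285:]=0; mm[:,:130]=0; mm[:,210:]=0
    uv=np.argwhere(cv2.morphologyEx(mm.astype(np.uint8),cv2.MORPH_OPEN,np.ones((3,3))))[:,::-1]
    bx=cv2.minAreaRect((ray(t,uv,h)[:,:2]*1000).astype(np.float32)); print(nm,[np.round(q,1) for q in bx]); print(cv2.boxPoints(bx).round(0).tolist())
E
```

```text
Q [ 0.66861885 -0.04052382] S [ 0.65570506 -0.18311847] lever len 0.17681520644912344 off -0.0006943901026674899
bar origin [ 0.6589 -0.0437] handle [0.6535 0.001 ] tip [ 0.6716 -0.1479]
steel [array([460.9, 216.8]), array([21.9, 88.5]), np.float64(10.1)]
[[442.0, 259.0], [458.0, 171.0], [479.0, 175.0], [464.0, 262.0]]
holder [array([443.9, 313.9]), array([ 39.2, 100.9]), np.float64(10.2)]
[[416.0, 360.0], [434.0, 261.0], [472.0, 268.0], [454.0, 367.0]]
```

The measurements agree: the stem is at (0.656, -0.183) and the stop angle is 96.9°. The lever fits to 2 mm. Next I'll go to the steel end of the bar.

```bash
python3 -m jog '[[1,1,-0.17,0.5,0],[1,1,-0.17,0.5,0],[1,1,-0.17,0.5,0],[1,1,-0.17,0.5,0],[1,1,-0.17,0.5,0],[1,1,-0.17,0.5,0],[1,1,-0.17,0.5,0],[1,1,-0.17,0.5,0],[1,1,-0.17,0.5,0],[1,1,-0.17,0.5,0],[1,1,-0.17,0.5,0],[1,1,-0.17,0.5,0]]'
python3 -m jog '[[0.7,0.8,-0.1,0.5,0],[0.7,0.8,-0.1,0.5,0],[0.7,0,0,0,-0.1],[0.7,0,0,0.5,0],[0.7,0,0,0,0]]'
python3 - <<'E'
from h import *
r=wrist("w2"); P=cloud(r); z=P[...,2]; print(z[:,::80][::60].round(3))
E
```

```text
time_s: 6.07
tool_pos: [0.4699, 0.1872, 0.1911]
tool_rot: [180.0, 0.0, 95.2]
force: [-0.4, 0.5, 0.8]
grip_width: 0.0873
grasp_force: 0.0
time_s: 6.48
tool_pos: [0.4625, 0.2172, 0.1598]
tool_rot: [-179.9, 0.0, 99.7]
force: [-0.7, 0.4, 0.0]
grip_width: 0.0636
grasp_force: 0.0
[[-0.    -0.002 -0.001 -0.001  0.055 -0.001 -0.     0.   ]
 [ 0.001 -0.002 -0.    -0.     0.055  0.    -0.001 -0.001]
 [-0.001 -0.001 -0.001 -0.     0.055 -0.001 -0.001  0.012]
 [-0.    -0.001 -0.002 -0.001  0.03   0.001 -0.001  0.038]
 [ 0.     0.     0.001 -0.001  0.029 -0.001  0.001 -0.001]
 [ 0.228  0.227 -0.    -0.    -0.     0.152 -0.     0.228]
 [ 0.235  0.236  0.216  0.001  0.    -0.     0.218  0.236]
 [ 0.246  0.246  0.246  0.246  0.247  0.246  0.247  0.246]]
```

View pics/w2.png

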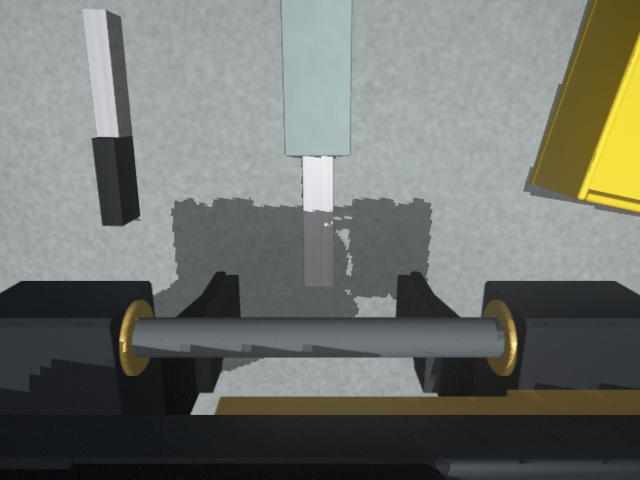

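The wrist view shows the steel end centred between the jaws at (302–334, 156–287) and parallel to the tool x axis, with the holder mouth at row 156. I'll descend, grip and draw it out.

```bash
python3 - <<'E'
from h import *
r=load("w2"); print(ray(r,[(318,287)],.03),ray(r,[(318,156)],.055))
E
python3 -m jog '[[0.7,0,0,1,0],[0.7,0,0,1,0],[0.7,0,0,1,0],[0.7,0,0,1,0],[0.7,0,0,1,0],[0.7,0,0,0.8,0],[0.7,0,0,0.8,0],[0.7,0,0,0.2,0],[0.7,0,0,0,0]]'
python3 -m jog '[[0,0,0,0,0],[0,0,0,0,0],[0,0,0,0,0],[0,0,0,0,0],[0,0,0,0,0],[0,0,0,0,0]]' 30
```

```text
[[0.47003597 0.17361808 0.03      ]] [[0.45455816 0.26442477 0.055     ]]
time_s: 7.28
tool_pos: [0.4628, 0.2169, 0.0246]
tool_rot: [-179.9, 0.0, 99.7]
force: [-0.3, 0.5, -0.6]
grip_width: 0.0606
grasp_force: 0.0
time_s: 7.78
tool_pos: [0.4636, 0.2179, 0.0259]
tool_rot: [180.0, 0.0, 99.8]
force: [-0.4, -0.1, -0.1]
grip_width: 0.029
grasp_force: 0.0
```

```bash
python3 -m jog '[[0.6,0,0,0.2,0],[0,0,0,0,0],[0,0,0,0,0],[0,0,0,0,0],[0,0,0,0,0],[0,0,0,0,0],[0,0,0,0,0]]' 30
python3 -m jog '[[0,-0.2,0,0,0],[0,-0.4,0,0,0],[0,-0.6,0,0,0],[0,-0.6,0,0,0],[0,-0.6,0,0,0],[0,-0.6,0,0,0],[0,-0.6,0,0,0],[0,-0.6,0,0,0],[0,-0.6,0,0,0],[0,-0.6,0,0,0],[0,-0.6,0,0,0],[0,-0.4,0,0,0]]'
```

```text
time_s: 8.37
tool_pos: [0.4631, 0.2179, 0.0214]
tool_rot: [-180.0, 0.0, 99.8]
force: [-0.2, 0.6, -1.4]
grip_width: 0.02
grasp_force: 30.0
time_s: 9.37
tool_pos: [0.4853, 0.0897, 0.0214]
tool_rot: [-180.0, 0.0, 99.7]
force: [0.1, 0.8, -2.1]
grip_width: 0.0197
grasp_force: 30.0
```

```bash
python3 -m jog '[[0.7,0,0,0,0],[0.7,0,0,0,0],[0.7,0,0,0,0],[0.7,0,0,0,0],[0.7,0.5,0,0,0],[0.7,0.8,0,0,0],[0.7,0.8,0,0,0],[0.7,0.8,0,0,0],[0.7,0.8,0,0,0],[0.7,0.8,0,0,0],[0.7,0.8,0,0,0],[0.7,0,0,0,0]]'
python3 -m jog '[[0,0,0,0,0],[0,0,0,0,0],[0,0,0,0,0],[0,0,0,0,0],[0,0,0,0,0],[0,0,0,0,0],[0,0,0,0,0],[0,0,0,0,0],[0,0,0,0,0]]' 40
python3 -m jog '[[0,0,0,-0.5,0],[0,0,0,-0.5,0],[0,0,0,0,0]]'
```

```text
time_s: 10.37
tool_pos: [0.4657, 0.2014, 0.022]
tool_rot: [179.9, -0.2, 100.2]
force: [-0.9, 0.2, 0.0]
grip_width: 0.061
grasp_force: 0.0
time_s: 11.12
tool_pos: [0.4671, 0.1959, 0.0215]
tool_rot: [-180.0, 0.0, 99.8]
force: [0.5, -0.7, 0.2]
grip_width: 0.0197
grasp_force: 40.0
time_s: 11.37
tool_pos: [0.4683, 0.1971, 0.0436]
tool_rot: [179.8, -0.0, 99.8]
force: [1.2, 0.0, -2.6]
grip_width: 0.0196
grasp_force: 40.0
```

```bash
python3 -m jog '[[0,0,0,0,0.063],[0,-0.65,0.94,0,0],[0,-0.65,0.94,0,0],[0,-0.65,0.94,0,0],[0,-0.65,0.94,0,0],[0,-0.65,0.94,0,0],[0,-0.65,0.94,0,0],[0,-0.65,0.94,0,0],[0,-0.65,0.94,0,0],[0,0,0,0,0],[0,0,0,0,0]]'
python3 - <<'E'
from h import *
from cell import read_camera,env
r=wrist("w3"); print(env.get_obs()["tool_pos"],env.get_obs()["tool_rot"])
r=read_camera("top"); np.savez("pics/top1.npz",**r); cv2.imwrite("pics/top1.png",cv2.resize(np.ascontiguousarray(r["color"][100:290,250:450,::-1]),None,fx=3,fy=3))
E
```

```text
time_s: 12.28
tool_pos: [0.6299, 0.11, 0.0413]
tool_rot: [-180.0, -0.0, 96.8]
force: [0.6, 1.2, -3.4]
grip_width: 0.0202
grasp_force: 40.0
[0.62865837 0.1113711  0.04125157] [-1.79945051e+02 -4.63027872e-02  9.69415580e+01]
```

View pics/top1.png

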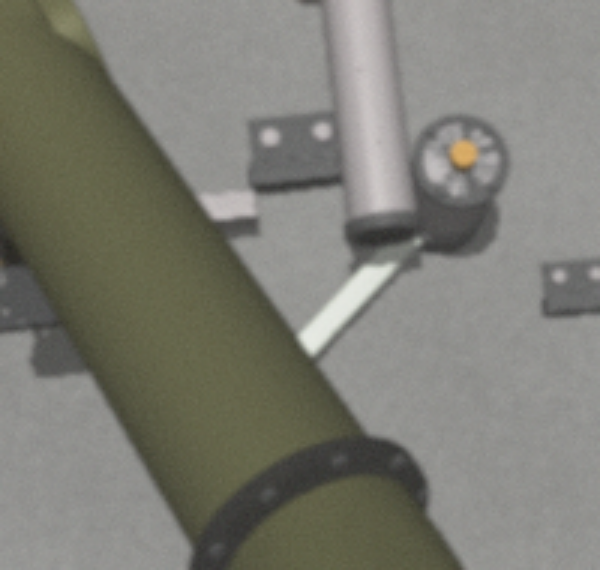

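The enlarged top view shows the steel tip at (257, 210), just left of the stop end at (250, 180), with a small gap from its face. The lever is clear. I'll lower it and slide it in.

```bash
python3 -m jog '[[0,0,0,0.5,0],[0,0,0,0.45,0],[0,-0.5,0,0,0],[0,-0.5,0,0,0],[0,-0.5,0,0,0],[0,-0.5,0,0,0],[0,-0.5,0,0,0],[0,-0.5,0,0,0],[0,-0.5,0,0,0],[0,-0.5,0,0,0],[0,-0.5,0,0,0],[0,0,0,0,0]]'
python3 -m jog '[[0,-0.35,0,0,0],[0,0,0.15,0,0],[0,0,0.1,0,0],[0,0,0,0,0]]'
```

```text
time_s: 13.38
tool_pos: [0.6404, 0.0179, 0.0223]
tool_rot: [-180.0, 0.1, 96.8]
force: [-0.6, -0.5, -2.5]
grip_width: 0.0196
grasp_force: 40.0
time_s: 13.72
tool_pos: [0.6463, 0.0166, 0.0227]
tool_rot: [180.0, -0.0, 97.0]
force: [-0.5, -1.2, -3.0]
grip_width: 0.0197
grasp_force: 40.0
```

```bash
python3 -m jog '[[0,-0.2,0.1,0.05,0],[0,0,0.1,0,0],[0,0,0,0,0]]'; python3 -m jog '[[0,0,0.1,0,0],[0,0,0,0,0]]'; python3 - <<'E'
import numpy as np
from cell import env
p=[env.get_obs()["tool_pos"][:2]]; p=np.mean(p,0)-[.6557,-.1831]; d=np.array([-.1205,.9927]); print(p@d,p@[-d[1],d[0]])
E
```

```text
time_s: 13.97
tool_pos: [0.6507, 0.012, 0.0215]
tool_rot: [180.0, 0.0, 97.0]
force: [0.3, -0.4, -3.6]
grip_width: 0.0201
grasp_force: 40.0
time_s: 14.13
tool_pos: [0.6519, 0.0124, 0.0214]
tool_rot: [-179.9, 0.0, 97.0]
force: [-0.8, -0.2, -2.7]
grip_width: 0.0197
grasp_force: 40.0
0.19454501205646416 -0.019775257353938987
```

```bash
python3 -m jog '[[0,0,0.05,0,0],[0,0,0,0,0]]'|grep -E "force|pos"; python3 -m jog '[[0,-0.15,0.05,0,0],[0,0,0,0,0]]'|grep -E "force|pos"; python3 -m jog '[[0,-0.15,0.03,0,0],[0,0,0,0,0]]'|grep -E "force|pos"
```

```text
tool_pos: [0.6521, 0.0124, 0.0212]
force: [-4.9, -1.0, -0.4]
grasp_force: 40.0
tool_pos: [0.6523, 0.0121, 0.0212]
force: [-7.2, 3.8, 1.8]
grasp_force: 40.1
tool_pos: [0.6525, 0.0107, 0.0212]
force: [-9.7, 5.5, 2.6]
grasp_force: 40.1
```

```bash
python3 -m jog '[[0,0,-0.08,-0.03,0],[0,0,0,0,0],[0,0,0,0,0]]'|grep -E "force|pos"; python3 -m jog '[[0,-0.1,0,0,0],[0,0,0,0,0],[0,0,0,0,0]]'|grep -E "force|pos"; python3 -m jog '[[0,-0.1,0,0,0],[0,0,0,0,0],[0,0,0,0,0]]'|grep -E "force|pos"
```

```text
tool_pos: [0.6526, 0.0076, 0.0216]
force: [-4.6, 1.3, -2.0]
grasp_force: 40.0
tool_pos: [0.6529, 0.0051, 0.0215]
force: [-5.5, 2.1, -2.8]
grasp_force: 40.0
tool_pos: [0.6529, 0.0048, 0.0215]
force: [-5.5, 4.5, -2.3]
grasp_force: 40.0
```

```bash
python3 -m jog '[[0,-0.1,0,0,0],[0,0,0,0,0],[0,0,0,0,0]]'|grep -E "force|pos"; python3 -m jog '[[0,-0.1,0,0,0],[0,0,0,0,0],[0,0,0,0,0]]'|grep -E "force|pos";
```

```text
tool_pos: [0.653, 0.0047, 0.0216]
force: [-6.0, 6.7, -1.0]
grasp_force: 40.0
tool_pos: [0.653, 0.0046, 0.0217]
force: [-6.1, 9.6, -1.3]
grasp_force: 40.1
```

```bash
python3 -m jog '[[0,0.2,0,0,0],[0,0,0,0,0],[0.1,0,0,0,0],[0.25,0,0,0,0],[0.4,0,0,0,0],[0.6,0,0,0,0],[0.6,0,0,0,0],[0.6,0,0,0,0]]'; python3 -m jog '[[0.6,0,0,-1,0],[0.6,0,0,-1,0],[0.6,0,0,-1,0],[0.6,0,0,-1,0],[0.6,-0.5,-0.5,-1,0],[0.6,-0.5,-0.5,-1,0],[0.6,-0.5,-0.5,-1,0],[0.6,-0.5,-0.5,-1,0],[0.6,-0.5,-0.5,-1,0],[0.6,-0.5,-0.5,-1,0],[0.6,0,0,0,0],[0.6,0,0,0,0]]'
python3 - <<'E'
from h import *
wrist("w4")
E
```

```text
time_s: 16.55
tool_pos: [0.6558, 0.0018, 0.0229]
tool_rot: [179.9, 0.1, 97.0]
force: [0.3, -0.5, -0.5]
grip_width: 0.0408
grasp_force: 0.0
time_s: 17.55
tool_pos: [0.6031, -0.0655, 0.2238]
tool_rot: [179.8, 0.1, 96.9]
force: [0.7, -0.9, 0.3]
grip_width: 0.0523
grasp_force: 0.0
```

View pics/w4.png

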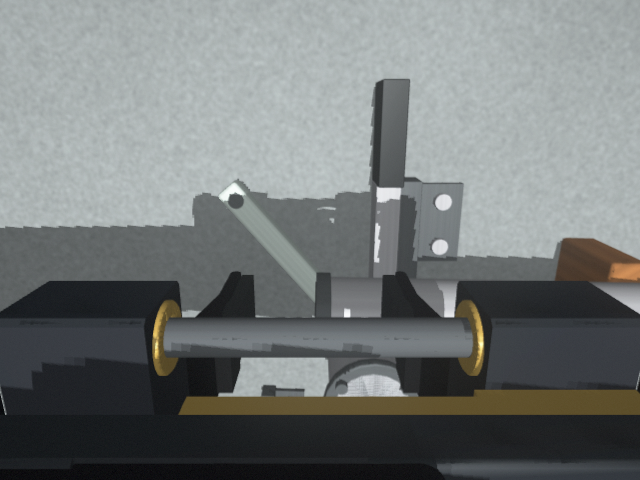

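The wrist view shows the bar standing flush against the stop: handle at (375–409, 80–187), steel down to the pipe, no gap to the stop at column 403. The lever is at (235, 195) to (315, 300). Next I'll shut the fingers and go down behind the lever.

```bash
python3 - <<'E'
from h import *
S=np.array([.6557,-.1831]); d=np.array([-.1205,.9927]); ny=np.array([-d[1],d[0]])
def sf(p): q=p[...,:2]-S; return np.stack([q@d,q@ny],-1)*1000
r=load("w4")
print("handle end",sf(ray(r,[(383,80),(409,80)],.04)).round(1),"junction",sf(ray(r,[(376,187),(404,187)],.04)).round(1))
P=cloud(load("top0")); m=(P[...,2]>.085)&(P[...,2]<.117); m[:,:345]=0; m[:,392]=0; m[:,392:]=0; m[190:]=0; m[:50]=0
q=sf(P[m]); 
for a in range(-230,60,40):
    k=(q[:,1]>a)&(q[:,1]<a+40); print(a,np.percentile(q[k,0],[2,98]).round(0) if k.sum()>5 else None)
E
python3 -m jog '[[0,0.06,-1,0,0],[0,0.06,-1,0,0],[0,0.06,-1,0,0],[0,0.06,-1,0,0],[0,0.06,-1,0,0],[0,0.05,-0.85,0,0],[0,0,0,1,0],[0,0,0,1,0],[0,0,0,1,0],[0,0,0,1,0],[0,0,0,1,0],[0,0,0,0,0]]'
```

```text
handle end [[217.2 -10.1]
 [217.2 -29. ]] junction [[138.9  -7.9]
 [138.9 -29.6]]
-230 [29. 78.]
-190 [31. 78.]
-150 [31. 79.]
-110 [33. 79.]
-70 [33. 80.]
-30 [32. 82.]
10 [32. 84.]
50 None
time_s: 18.6
tool_pos: [0.4819, -0.0701, 0.1175]
tool_rot: [-179.6, -0.2, 97.1]
force: [-0.5, 0.3, -1.1]
grip_width: 0.0001
grasp_force: 0.0
```

```bash
python3 -m jog '[[0,0,0,1,0],[0,0,0,1,0],[0,0,0,1,0],[0,0,0,1,0],[0,0,0,0.7,0],[0,-0.1,0,0,0],[0,0,0,0,0]]'|grep -E "force|pos"; python3 -m jog '[[0,0,0.4,0,0],[0,0,0.4,0,0],[0,0,0.3,0,0],[0,0,0.3,0,0],[0,0,0.3,0,0],[0,0,0,0,0]]'|grep -E "force|pos"
```

```text
tool_pos: [0.4853, -0.0732, 0.028]
force: [0.4, -0.6, 0.9]
grasp_force: 0.0
tool_pos: [0.5189, -0.068, 0.0278]
force: [-1.7, 1.3, 0.5]
grasp_force: 1.1
```

```bash
python3 -m jog '[[0,0,0.3,0.1,0],[0,0.06,0.3,0.1,0],[0,0.06,0.3,0,0],[0,0.06,0.3,0,0],[0,0.06,0.3,0,0],[0,0.06,0.3,0,0],[0,0.06,0.3,0,0],[0,0.06,0.3,0,0],[0,0.06,0.3,0,0],[0,0.06,0.3,0,0],[0,0.06,0.3,0,0],[0,0,0,0,0]]'|grep -E "force|pos"; python3 - <<'E'
from h import *
wrist("w5")
E
```

```text
tool_pos: [0.585, -0.0488, 0.0244]
force: [-0.2, -0.1, -0.3]
grasp_force: 0.0
```

View pics/w5.png

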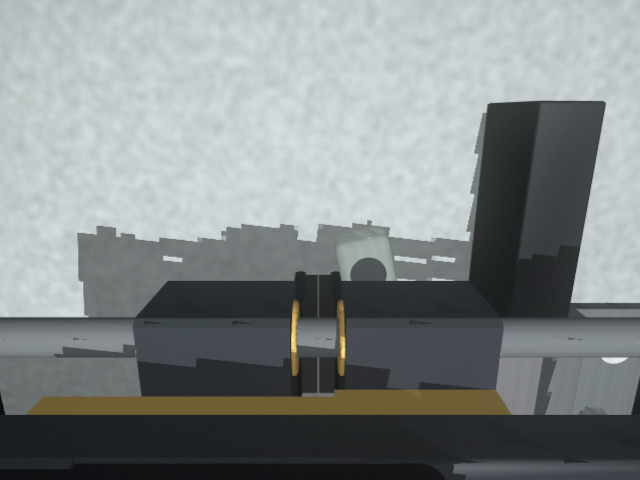

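The wrist view shows the lever end at (365, 250), ahead of the shut fingers at (300–340, 280). The bar handle at (470–605, 100–315) hasn't moved. I'll close in gently.

```bash
python3 -m jog '[[0,0.05,0.15,0,0],[0,0.05,0.15,0,0],[0,0.05,0.15,0,0],[0,0,0.15,0,0],[0,0,0.15,0,0],[0,0,0.15,0,0],[0,0,0.15,0,0],[0,0,0,0,0]]'|grep -E "force|pos"; for i in 1 ; do python3 -m jog '[[0,0,0.1,0,0],[0,0,0.1,0,0],[0,0,0,0,0]]'|grep -E "force|pos"; done
```

```text
tool_pos: [0.6043, -0.0433, 0.024]
force: [-0.1, -0.3, -0.5]
grasp_force: 0.2
tool_pos: [0.6078, -0.0433, 0.024]
force: [-1.9, 0.5, 0.2]
grasp_force: 0.5
```

```bash
python3 -m jog '[[0,0,0.1,0,0],[0,0,0,0,0]]'|grep -E "force|pos";python3 -m jog '[[0,0,0.05,0,0],[0,0,0,0,0]]'|grep -E "force|pos"
```

```text
tool_pos: [0.6098, -0.0432, 0.024]
force: [-1.7, 0.8, -0.2]
grasp_force: 0.6
tool_pos: [0.6107, -0.0431, 0.024]
force: [-1.3, 0.3, 0.4]
grasp_force: 0.8
```

```bash
for i in 1; do python3 -m jog '[[0,0,0.05,0,0],[0,0,0,0,0]]'|grep -E "force:|pos";python3 -m jog '[[0,0,0.05,0,0],[0,0,0,0,0]]'|grep -E "force:|pos";python3 -m jog '[[0,0,0.05,0,0],[0,0,0,0,0]]'|grep -E "force:|pos"; done
```

```text
tool_pos: [0.6117, -0.0429, 0.0241]
force: [-2.4, 0.9, 0.5]
grasp_force: 0.8
tool_pos: [0.6128, -0.0428, 0.0241]
force: [-1.4, -0.4, 0.4]
grasp_force: 0.8
tool_pos: [0.6138, -0.0427, 0.0241]
force: [-1.8, 1.4, -0.0]
grasp_force: 0.8
```

```bash
python3 -m jog '[[0,0,0.05,0,0],[0,0,0,0,0]]'|grep -E "force:|pos";python3 -m jog '[[0,0,0.05,0,0],[0,0,0,0,0]]'|grep -E "force:|pos";python3 - <<'E'
from h import *
r=wrist("w6"); P=cloud(r)
S=np.array([.6557,-.1831]); d=np.array([-.1205,.9927]); ny=np.array([-d[1],d[0]])
q=P[...,:2]-S; x=q@d*1000; y=q@ny*1000; z=P[...,2]*1000
for a in (155,162,168):
    k=(abs(x-a)<3)&(z>4)&(z<60); print(a,"lever",np.percentile(y[k&(z<30)&(y>-8)],[3,50,97]).round(1) if (k&(z<30)&(y>-8)).sum()>5 else None,"bar", np.percentile(y[k&(z>33)&(y<0)],[3,97]).round(1) if (k&(z>33)&(y<0)).sum()>5 else None)
E
```

```text
tool_pos: [0.6148, -0.0425, 0.0241]
force: [-1.6, 1.2, -0.0]
grasp_force: 0.8
tool_pos: [0.6158, -0.0424, 0.0242]
force: [-2.0, 0.5, 0.5]
grasp_force: 0.8
155 lever [14.5 22.  30.5] bar None
162 lever [-5.2  4.3 13.7] bar [-29.3  -9.6]
168 lever [-5.2  4.4 13.7] bar [-28.7  -9.7]
```

A gap of about 4 mm is left at the lever end.

```bash
python3 -m jog '[[0,0,0.05,0,0],[0,0,0.05,0,0],[0,0,0,0,0]]'|grep -E "force:|pos";python3 -m jog '[[0,0,0.04,0,0],[0,0,0,0,0]]'|grep -E "force:|pos";python3 -m jog '[[0,0,0.03,0,0],[0,0,0,0,0]]'|grep -E "force:|pos"
```

```text
tool_pos: [0.6178, -0.0422, 0.0242]
force: [-1.2, 0.3, 0.9]
grasp_force: 0.9
tool_pos: [0.6185, -0.0421, 0.0242]
force: [-2.0, 0.8, 0.1]
grasp_force: 1.0
tool_pos: [0.6189, -0.042, 0.0242]
force: [-2.5, 1.4, 1.6]
grasp_force: 1.3
```

```bash
python3 -m jog '[[0,0,0.03,0,0],[0,0,0,0,0]]'|grep -E "force:|pos";python3 -m jog '[[0,0,0.03,0,0],[0,0,0,0,0]]'|grep -E "force:|pos";python3 -m jog '[[0,0,0.03,0,0],[0,0,0,0,0]]'|grep -E "force:|pos"
```

```text
tool_pos: [0.619, -0.042, 0.0241]
force: [-5.4, 0.1, 2.5]
grasp_force: 2.4
tool_pos: [0.619, -0.042, 0.0241]
force: [-7.0, 0.2, 4.3]
grasp_force: 3.3
tool_pos: [0.619, -0.0421, 0.0241]
force: [-8.2, 1.2, 5.8]
grasp_force: 4.1
```

It's nipped: the motion has stopped and the force is rising. I'll back off and look.

```bash
python3 -m jog '[[0,0,-0.15,0,0],[0,0,-0.5,0,0],[0,0,-0.8,0,0],[0,0,-0.8,-0.3,0],[0,0,0,-1,0],[0,0,0,-1,0],[0,0,0,-1,0],[0,0,0,-1,0],[0,0,0,-1,0],[0,0,0,-1,0],[0,0,0,-1,0],[0,-0.8,0,-1,0]]'
python3 -m jog '[[0,-0.8,0.5,-1,0],[0,-0.5,0.5,0,0],[0,0,0,0,0],[0,0,0,0,0]]' >/dev/null
python3 - <<'E'
from h import *
r=wrist("w7"); P=cloud(r)
S=np.array([.6557,-.1831]); d=np.array([-.1205,.9927]); ny=np.array([-d[1],d[0]])
q=P[...,:2]-S; x=q@d*1000; y=q@ny*1000; z=P[...,2]*1000
for a in (110,120,130,145,155,165):
    k=(abs(x-a)<3)&(z>4)&(z<60); f=lambda m:np.percentile(y[k&m],[3,97]).round(1) if (k&m).sum()>5 else None
    print(a,"lever",f((z>20)&(z<29)&(y>-11)&(y<40)),"bar",f((z>27.5)&(y<5)&(y>-40)))
k=(z>36)&(z<44)&(abs(y+20)<15); print("handle x",np.percentile(x[k],[1,99]))
E
```

```text
time_s: 24.95
tool_pos: [0.5792, -0.06, 0.1921]
tool_rot: [179.8, -0.0, 97.3]
force: [0.5, 0.9, -0.5]
grip_width: 0.0005
grasp_force: 0.0
110 lever [-9.4 10.4] bar [-28.9  -9.7]
120 lever [-9.6 10.1] bar [-29.2 -10. ]
130 lever [-9.6 10.2] bar [-28.6  -9.7]
145 lever [-9.5 10.2] bar [-28.7  -9.5]
155 lever [-9.6 10.1] bar [-28.5  -9.5]
165 lever [-9.5 10.2] bar [-28.5  -9.3]
handle x [139.06080557 217.08830568]
```

View pics/w7.png

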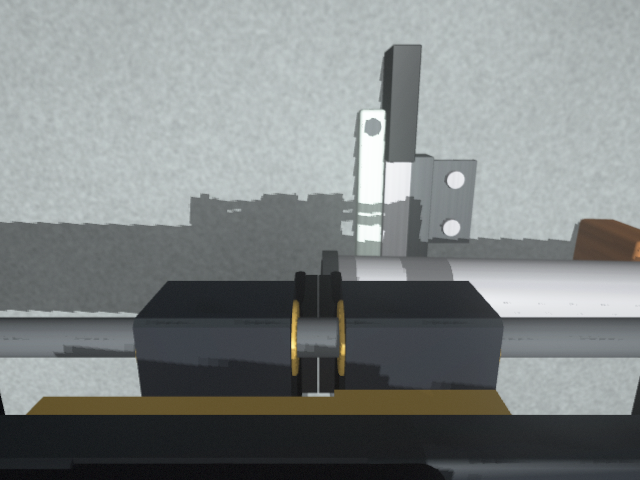

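The wrist view shows the lever (358–385, 110–255) parallel to the bar (383–420, 45–255) and in contact with it. The bar is flush on the stop at column 412 and home, and the robot is clear. I'll hand it in.

```bash
python3 -c "
from cell import env; print(env.sign_off())"
```

```text
the job is handed in; nothing more can be done
None
```

The job is handed in at about 25 s: the setting bar is home and flush against the stop, with the lever nipping it along its length, and the pipe elbow, bin and spray can were never approached.

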